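# Tug, free and hold open the rod-end case

### The arm

A 6-joint arm with a two-finger parallel gripper is mounted at the origin on the work surface. World frame = base frame: x ahead of the robot, y to its left, z up, the work surface at z = 0. Lengths are in m, angles in rad, forces in N, time in s.
With the tool pointing down it reaches from about 0.425 to 0.95 m from the base axis. Payload 3.5 kg.
Tool frame: the origin (TCP) lies on the centre line of the jaws, within the pads' length; the fingertips stand 11 mm ahead of it and the grasp point (between the pads) lies 8 mm behind it; z points along the fingers, y is the line along which they close (so a half turn about z gives the same grasp; the last joint's range is limited). The gripper opens to 85 mm and grips with 20 to 120 N. Pads are 22 mm wide; open, the fingers measure 114 mm over their backs; the gripper's body (76 mm by 85 mm) begins 54 mm behind the grasp point. The pads swing forward as they close: fully open they stand 13 mm farther back than shut.
Start: joints at [-0.15, 0.286, 1.577, -0, 1.279, -0.15], TCP at [0.675, 0, 0.242] pointing down, gripper open.
Joint ranges: [-2.77, 2.77], [-0.9, 2.22], [0.21, 2.48], [-1.53, 4.67], [0.24, 2.81], [-2.84, 2.84]. Speed limits (rad/s): [2.79, 2.79, 3.14, 3.14, 3.14, 3.14].

### API

Orientations are given as a unit quaternion [x, y, z, w].
In Python, from plant import ctrl gives the robot as it stands.
- The arm moves only by the tool step_arm, never from a script. Its argument "motion" is a list of rows, each an object with "offset": the shift along the tool's x, y, z in m, a list of three; "twist": the turn about the tool's z in degrees. A call has 1 to 12 rows; each row is the pose to reach, as a shift and turn from the pose commanded when the call began, along the tool's axes at that moment; what a row does not reach only later rows make up. A row lasts 1/10 s, in which the tool goes at most 50 mm and 8.59 degrees, less where a joint would pass 70% of its speed; a pose out of reach is approached as far as the arm can. A call with a gripper value outside its range is refused whole. "gripper" is the finger opening in m, from 0 to 0.0854, set as the call begins (left out, the last holds). The fingers move at their own pace and stop on an object; "grip_force" is the grip in N (left out, the last holds). Time passes only in rows, so rows that repeat a pose let the fingers close. It gives the time, the measured TCP pose, the force, the opening and the grip force at its end, in the units of the state.
- ctrl.get_state(): the state, without advancing time (a new reading comes with each control period).
- ctrl.read_camera(name): name is "scene" or "side" or "wrist"; returns the picture (420x560x3 uint8, blue, green, red); there is no depth.
- ctrl.calibration(name): a dict with "fx", "fy", "cx", "cy" (pixels), "k1" (the pictures are not rectified: a ray, as slopes to the right and down, at radius r is drawn at 1 + k1 r^2 times it, then the intrinsics apply), "cam_to_world" (4x4, takes a point from camera to world coordinates). Camera axes: x right, y up, looking along -z (the intrinsics and any distortion apply to the point x, -y, -z); pixel columns grow to the right and rows downward; lengths in m; the calibration is good to about 2 mm. A picture is of the moment at which its call begins: read the wrist's pose just before it. calibration takes no time and is no camera call; for the wrist camera it gives the pose at the moment of the call.
- ctrl.sign_off(): hands the job in; it is judged then, once.
The state is a dict: "time": time; "qpos": joint angles; "dq": joint speeds; "joint_efforts": joint torques, N m; "eef_pos": TCP position; "tcp_rot": TCP orientation; "contact_force": force on the tool from outside, world axes, zero at the start; "wrist_torque": the same for the moment, N m; "opening": opening from 0.0 (shut) to 1.0 (fully open); "finger_force": force on a finger pad.
Only numpy, scipy, OpenCV 4.12 (cv2) and the standard library are available. Lean on these libraries where they do the work, as an engineer would, in place of code of your own. Each camera call takes 0.05 s, during which the arm holds its last target. There are 200 camera calls.

### The job

Open the grey steel parts case on the bench and hold it open so that a workmate can pick out rod ends. Before touching the slide catch, tug the lid upward by the black grip at its front to learn whether the catch has caught; if it has, let go of the grip and slide the catch all the way across to release it. Then raise the lid by the grip to at least 60 degrees and finish still holding it there by the grip, since it falls shut when let go; leave the other things on the bench where they are.

Things in the scene. Friction and masses are not known exactly. Their poses are not given: they have to be found in the camera images.
- case: The grey pressed-steel small-parts case, 210 mm deep (its x) by 260 mm wide (its y), 72 mm tall with the lid shut. It stays where it is on the bench. Origin under its centre on the bench; x points from the front (the grip side, towards the robot) to the hinge at the back, y to the left seen from the robot, z up. On the bench it may be turned.
- lid (a joint): The lid's hinge angle in rad: 0 shut, growing as the front edge rises; the hinge stops at 1.45. The lid (0.4 to 0.8 kg) is hinged along the case's y at the back and falls shut from any angle. Shut and caught, it lifts only about 5 mm at the grip (0.02 rad) and then stops dead; not caught, it simply comes up with 2 to 4 N.
- lid_grip (a point): Middle of the black grip, the place to hold the lid: a solid bar that juts 50 mm straight out (towards the case's -x) from the middle of the lid's front edge, 34 mm wide (along the case's y), 14 mm thick. This point is 27 mm in front of the lid's front edge and, with the lid shut, 67 mm above the bench. It swings with the lid, 240 mm from the hinge; pinched by its two sides it can pivot between the fingers as the lid turns.
- lid_hinge (a point): Middle of the lid's hinge line, which runs along the case's y, 62 mm above the bench, 105 mm behind the case's centre.
- catch (a joint): How far the slide catch has been slid, m: it starts near 0 (0 to 0.005) and slides to the case's +y (left seen from the robot, away from the grip) up to its stop at 0.026; fully across always frees the lid. It stays where it is left (2.5 N of friction). Whether its tongue, hidden under the lid, has really caught under the keeper cannot be told from this value or by eye: about half the time it has not.
- catch_grip (a point): Middle of the top of the catch's steel thumb piece, an upright block on the lid near the front edge, about 50 mm to the left of the grip's middle line: 12 mm wide along the direction of sliding (the case's y), 22 mm along the case's x, its top 24 mm above the lid's upper face, with free lid surface on all sides.
- solvent: Bystander, to be left alone: metal solvent can, 68 mm across, 205 mm tall to the shoulder with a red loop cap to 260 mm; origin under its centre
- tin: Bystander, to be left alone: round blue tin, 77 mm across, 72 mm tall; origin under its centre
- cup: Bystander, to be left alone: empty clear plastic cup, 72 mm across the rim, 88 mm tall; origin under its centre
- jar: Bystander, to be left alone: empty clear plastic cup, 80 mm across the rim, 95 mm tall; origin under its centre
- rod_end_a: Bystander, to be left alone: steel rod end lying flat, eye 28 mm across, 14 mm high, shank 46 mm long towards its -x; origin under the eye
- rod_end_b: Bystander, to be left alone: steel rod end lying flat, like rod_end_a
- screwdriver: Bystander, to be left alone: screwdriver, 190 mm long, lying along its own x; origin under its middle
- spanner: Bystander, to be left alone: spanner, 180 mm long, lying along its own x; origin under its middle

How it is judged:
By the outcome, as a careful person would: the job done as asked, in the order asked, and still so for the second after the job is handed in, while the arm keeps its last pose, push and grip.
It also fails if it takes over 53 s, if anything falls off the work surface, if the arm or the gripper's body presses on something with over 40 N, if the wrist force passes 120 N, or if a joint passes its speed limit or range.

## Working session

There is one attempt and no reset: what is moved stays moved. The work goes in short steps, Python scripts to look and compute and a tool call to move; the robot and the scene stay as the last step left them, time stands still between calls to the robot, and variables do not carry over. Pictures are saved under pics/ and viewed, at most 10 in all, crops included, and the job is handed in when it is done.

Besides the shell and the picture viewer there is one more tool, called after "Request:" as name(argument=value, ...) on one line, values as JSON. step_arm: Moves the arm, as the interface text tells. Its arguments: {"type":"object","properties":{"motion":{"type":"array"},"gripper":{"type":"number"},"grip_force":{"type":"number"}},"required":["motion"]}

```bash
mkdir -p pics; cat > h.py <<'E'
import numpy as np, cv2
from plant import ctrl
def ray(c,u,v):
    K=np.array([[c['fx'],0,c['cx']],[0,c['fy'],c['cy']],[0,0,1.]])
    p=cv2.undistortPoints(np.array([[[u,v]]],float),K,np.array([c['k1'],0,0,0,0.]))[0,0]
    T=np.array(c['cam_to_world']);return T[:3,3],T[:3,:3]@np.array([p[0],-p[1],-1])
def at_z(c,u,v,z):
    o,d=ray(c,u,v);return o+d*(z-o[2])/d[2]
def proj(c,P):
    T=np.array(c['cam_to_world']);q=T[:3,:3].T@(np.array(P,float)-T[:3,3])
    x,y=q[0]/-q[2],-q[1]/-q[2];s=1+c['k1']*(x*x+y*y)
    return c['fx']*x*s+c['cx'],c['fy']*y*s+c['cy']
E
python3 - <<'E'
from h import *
import json
a=ctrl.read_camera("scene");b=ctrl.read_camera("side")
w=ctrl.read_camera("wrist");cw=ctrl.calibration("wrist")
cv2.imwrite("pics/scene.png",a);cv2.imwrite("pics/side.png",b);cv2.imwrite("pics/wrist.png",w)
for n in("scene","side","wrist"):print(n,{k:np.round(v,3).tolist() for k,v in ctrl.calibration(n).items()})
s=ctrl.get_state();print({k:np.round(v,3).tolist() for k,v in s.items()})
E
```

```text
scene {'fx': 431.857, 'fy': 431.857, 'cx': 274.34, 'cy': 209.68, 'k1': -0.123, 'cam_to_world': [[-0.497, -0.638, 0.588, 1.346], [0.867, -0.353, 0.35, 0.441], [-0.016, 0.684, 0.729, 1.072], [0.0, 0.0, 0.0, 1.0]]}
side {'fx': 407.611, 'fy': 407.611, 'cx': 279.979, 'cy': 201.103, 'k1': -0.021, 'cam_to_world': [[0.749, 0.371, -0.549, -0.205], [-0.663, 0.431, -0.612, -0.832], [0.01, 0.823, 0.569, 0.875], [0.0, 0.0, 0.0, 1.0]]}
wrist {'fx': 301.374, 'fy': 301.374, 'cx': 273.995, 'cy': 211.529, 'k1': -0.03, 'cam_to_world': [[1.0, 0.001, 0.001, 0.675], [-0.001, 0.96, 0.28, 0.071], [-0.001, -0.28, 0.96, 0.374], [0.0, 0.0, 0.0, 1.0]]}
{'time': 0.15, 'qpos': [-0.15, 0.287, 1.578, 0.0, 1.279, -0.15], 'dq': [0.0, -0.002, -0.005, -0.001, -0.0, 0.001], 'joint_efforts': [0.001, -40.66, -29.314, -0.0, 0.004, -0.0], 'eef_pos': [0.675, 0.0, 0.241], 'tcp_rot': [0.707, 0.707, -0.001, -0.001], 'contact_force': [0.718, 0.126, -0.794], 'wrist_torque': [0.009, -0.002, 0.029], 'finger_force': 0.0, 'opening': 0.998}
```

View pics/scene.png

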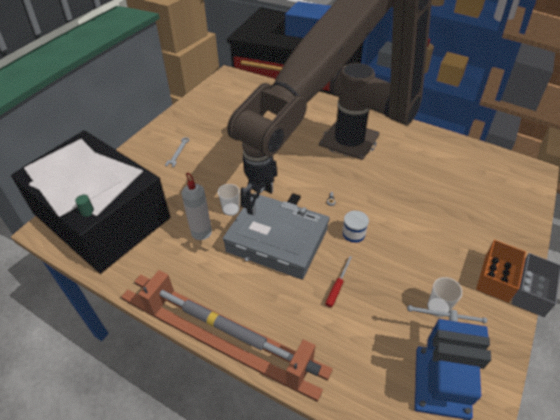

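View pics/wrist.png

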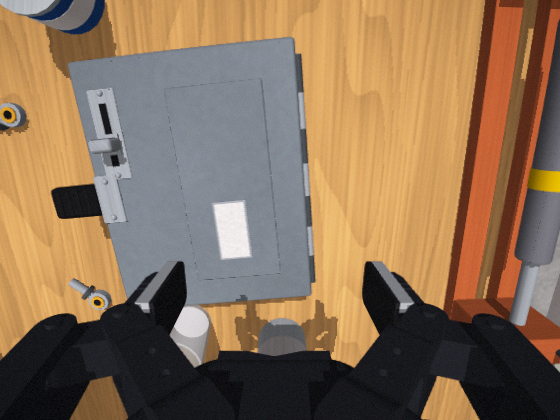

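The wrist picture shows the lid with corners near (70,62), (293,38) and (311,295). The grip spans about (54–100, 187–218), and the catch thumb piece is at (105,146), with its slot running up the picture (+y). The rod ends are at (9,115) and (97,300), the cup at (190,330) and the solvent can at (282,335).

```bash
python3 - <<'E'
from h import *
c=ctrl.calibration("wrist")
for n,u,v,z in [("FL",70,62,.072),("BL",293,38,.072),("BR",311,295,.072),("gripFarL",54,191,.074),("gripFarR",60,219,.074),("gripRootL",96,185,.074),("gripRootR",103,215,.074),("thumbTopL",90,140,.096),("thumbTopR",119,152,.096),("rodA",9,115,.014),("rodB",97,300,.014)]:
    print(n,at_z(c,u,v,z).round(4))
w=cv2.imread("pics/wrist.png")[30:260,30:250];cv2.imwrite("pics/w2.png",cv2.resize(w,None,fx=2.6,fy=2.6,interpolation=2))
s=cv2.imread("pics/side.png");cv2.imwrite("pics/s2.png",s)
E
```

```text
FL [0.4849 0.1278 0.072 ]
BL [0.6915 0.1457 0.072 ]
BR [ 0.7162 -0.1159  0.072 ]
gripFarL [0.4471 0.0058 0.074 ]
gripFarR [ 0.4474 -0.0245  0.074 ]
gripRootL [0.4926 0.0119 0.074 ]
gripRootR [ 0.4947 -0.0201  0.074 ]
thumbTopL [0.5071 0.0578 0.096 ]
thumbTopR [0.5324 0.0469 0.096 ]
rodA [0.365  0.0836 0.014 ]
rodB [ 0.4298 -0.1609  0.014 ]
```

View pics/w2.png

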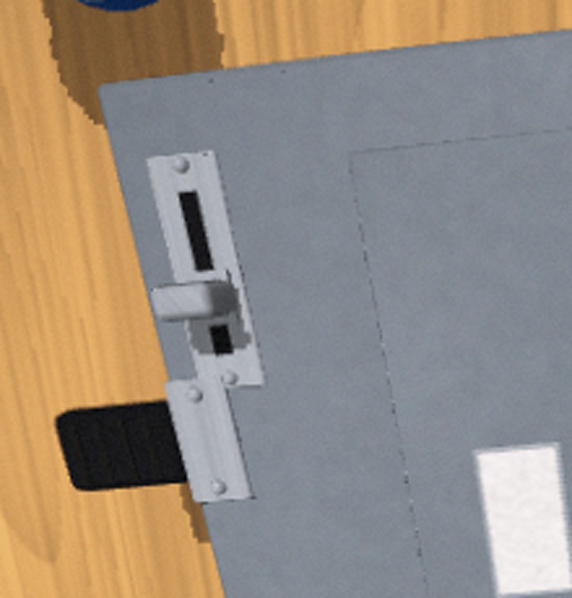

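View pics/s2.png

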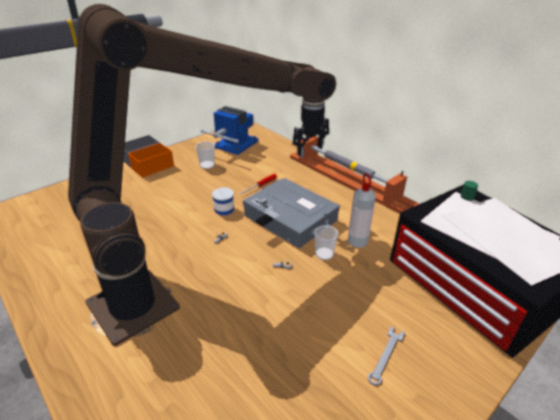

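The side picture agrees with this: the lid is clear on the grip side, and the cup and solvent can stand to its right. Case yaw is about 5.2°, the grip middle is about (0.467, -0.007), and the hinge is about (0.704, 0.015). I'm moving above the grip now with the jaws turned across it.

Request:
step_arm(motion=[{"offset":[-0.0006,-0.018,0.006],"twist":7.5},{"offset":[-0.0012,-0.036,0.012],"twist":15},{"offset":[-0.002,-0.057,0.018],"twist":23},{"offset":[-0.003,-0.078,0.025],"twist":31},{"offset":[-0.0034,-0.099,0.032],"twist":39},{"offset":[-0.004,-0.12,0.039],"twist":47},{"offset":[-0.0046,-0.14,0.046],"twist":55},{"offset":[-0.005,-0.16,0.053],"twist":63},{"offset":[-0.006,-0.18,0.06],"twist":71},{"offset":[-0.0065,-0.195,0.065],"twist":78},{"offset":[-0.007,-0.209,0.07],"twist":84.8},{"offset":[-0.007,-0.209,0.07],"twist":84.8}], gripper=0.06)

```text
time: 1.35
eef_pos: [0.464, -0.0066, 0.171]
tcp_rot: [0.999, 0.045, -0.001, -0.0]
contact_force: [-0.4, 0.9, -0.7]
opening: 0.702
finger_force: 0.0
```

```bash
python3 - <<'E'
from h import *
c=ctrl.calibration("wrist");w=ctrl.read_camera("wrist")
for P in [(.467,-.007,.074),(.4947,-.0045,.072),(.52,.052,.096)]:
    p=proj(c,P);print(p);cv2.circle(w,tuple(int(round(x)) for x in p),3,(0,0,255),1)
cv2.imwrite("pics/w3.png",w);s=ctrl.get_state();print(s['time'],s['eef_pos'],s['tcp_rot'],s['contact_force'],s['opening'])
E
```

```text
(np.float64(274.5704982064687), np.float64(212.8408960957615))
(np.float64(274.5746715300121), np.float64(177.66594487304548))
(np.float64(194.22366172647477), np.float64(139.3400553252005))
1.4 [ 0.46532706 -0.00684468  0.17186143] [ 9.98922565e-01  4.64065232e-02 -3.56229818e-04 -1.32932379e-04] [-0.31746534 -0.08577462  1.07405865] 0.7057209274480347
```

View pics/w3.png

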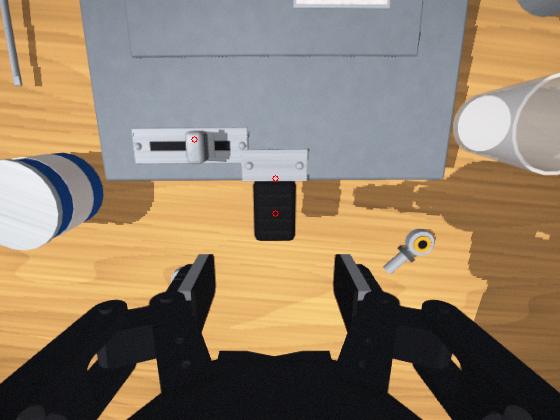

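The predicted points land on the grip (274,213), the lid edge and the thumb piece (194,139), and the case edge is level in the picture, so the alignment holds. I'm descending and gripping.

Request:
step_arm(motion=[{"offset":[0,0,0.02],"twist":0},{"offset":[0,0,0.045],"twist":0},{"offset":[0,0,0.07],"twist":0},{"offset":[0,0,0.09],"twist":0},{"offset":[0,0,0.105],"twist":0},{"offset":[0,0,0.115],"twist":0},{"offset":[0,0,0.115],"twist":0}])

```text
time: 2.1
eef_pos: [0.4657, -0.0068, 0.0562]
tcp_rot: [0.999, 0.046, -0.001, -0.0]
contact_force: [-0.7, 0.4, 0.4]
opening: 0.705
finger_force: 0.0
```

Request:
step_arm(motion=[{"offset":[0,0,0],"twist":0},{"offset":[0,0,0],"twist":0},{"offset":[0,0,0],"twist":0},{"offset":[0,0,0],"twist":0},{"offset":[0,0,0],"twist":0},{"offset":[0,0,0],"twist":0},{"offset":[0,0,0],"twist":0}], gripper=0.02, grip_force=40)

```text
time: 2.8
eef_pos: [0.467, -0.0064, 0.0586]
tcp_rot: [0.999, 0.045, 0.001, -0.0]
contact_force: [-0.7, 5.0, 5.0]
opening: 0.388
finger_force: 41.0
```

Gripped at 33 mm, which matches the grip's width. Now a gentle tug up of about 12 mm.

Request:
step_arm(motion=[{"offset":[0,0,-0.003],"twist":0},{"offset":[0,0,-0.006],"twist":0},{"offset":[0,0,-0.009],"twist":0},{"offset":[0,0,-0.012],"twist":0},{"offset":[0,0,-0.012],"twist":0},{"offset":[0,0,-0.012],"twist":0}])

```text
time: 3.4
eef_pos: [0.4668, -0.0064, 0.0651]
tcp_rot: [0.999, 0.045, 0.004, -0.0]
contact_force: [18.5, 2.9, -32.7]
opening: 0.392
finger_force: 45.6
```

The lid rose about 6 mm and then stopped dead with 33 N, so the catch has caught. I'm easing down, letting go, and moving over the catch.

Request:
step_arm(motion=[{"offset":[0,0,0.005],"twist":0},{"offset":[0,0,0.009],"twist":0},{"offset":[0,0,0.011],"twist":0},{"offset":[0,0,0.011],"twist":0}])

```text
time: 3.8
eef_pos: [0.4666, -0.0065, 0.0589]
tcp_rot: [0.999, 0.045, 0.001, -0.0]
contact_force: [0.5, 4.9, 3.2]
opening: 0.382
finger_force: 49.9
```

Request:
step_arm(motion=[{"offset":[0,0,0],"twist":0},{"offset":[0,0,0],"twist":0},{"offset":[0,0,0],"twist":0},{"offset":[0,0,0],"twist":0},{"offset":[0,0,0],"twist":0},{"offset":[0,0,-0.02],"twist":0},{"offset":[0,0,-0.05],"twist":0},{"offset":[0,0,-0.08],"twist":0},{"offset":[0.015,-0.015,-0.085],"twist":0},{"offset":[0.035,-0.033,-0.085],"twist":0},{"offset":[0.056,-0.053,-0.085],"twist":0},{"offset":[0.056,-0.053,-0.085],"twist":0}], gripper=0.055, grip_force=25)

```text
time: 5.0
eef_pos: [0.5186, 0.0523, 0.1438]
tcp_rot: [0.999, 0.047, 0.001, -0.0]
contact_force: [-0.0, 0.1, 0.1]
opening: 0.641
finger_force: 0.0
```

```bash
python3 - <<'E'
from h import *
s=ctrl.get_state();c=ctrl.calibration("wrist");w=ctrl.read_camera("wrist")
T=np.array(s['eef_pos'])
for P in [(.518,.0505,.096),(T[0],T[1],.096)]:
    p=proj(c,P);print(p);cv2.circle(w,tuple(int(round(x)) for x in p),3,(0,0,255),1)
cv2.imwrite("pics/w4.png",w);print(s['time'],T,s['contact_force'],s['opening'])
E
```

```text
(np.float64(276.39993581275564), np.float64(240.71261851455333))
(np.float64(273.61302370442274), np.float64(239.6065588565785))
5.0 [0.51859111 0.05234723 0.14382611] [-0.03340966  0.13264709  0.14752905] 0.640921118862384
```

View pics/w4.png

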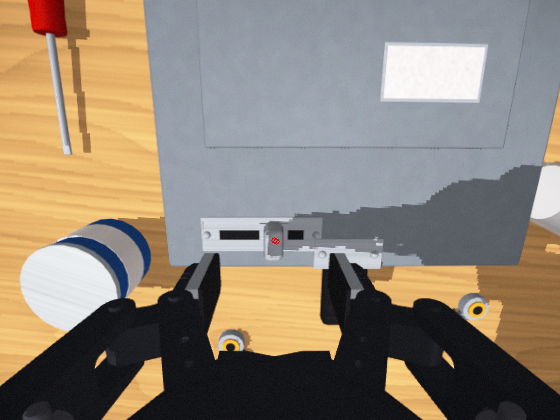

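The thumb piece (275,240) is centred under the jaws. I'm descending onto it and gripping.

Request:
step_arm(motion=[{"offset":[0,0,0.015],"twist":0},{"offset":[0,0,0.03],"twist":0},{"offset":[0,0,0.043],"twist":0},{"offset":[0,0,0.05],"twist":0},{"offset":[0,0,0.053],"twist":0},{"offset":[0,0,0.053],"twist":0}])

```text
time: 5.65
eef_pos: [0.5166, 0.0507, 0.0898]
tcp_rot: [0.999, 0.045, -0.0, -0.0]
contact_force: [-0.1, -0.2, 0.5]
opening: 0.646
finger_force: 0.0
```

Request:
step_arm(motion=[{"offset":[0,0,0],"twist":0},{"offset":[0,0,0],"twist":0},{"offset":[0,0,0],"twist":0},{"offset":[0,0,0],"twist":0},{"offset":[0,0,0],"twist":0},{"offset":[0,0,0],"twist":0},{"offset":[0,0,0],"twist":0},{"offset":[0,0,0],"twist":0}], gripper=0.004, grip_force=25)

```text
time: 6.45
eef_pos: [0.5174, 0.0511, 0.0911]
tcp_rot: [0.999, 0.045, 0.001, -0.0]
contact_force: [-0.8, 2.5, 6.5]
opening: 0.131
finger_force: 30.3
```

Request:
step_arm(motion=[{"offset":[0,-0.003,0],"twist":0},{"offset":[0,-0.006,0],"twist":0},{"offset":[0,-0.009,0],"twist":0},{"offset":[0,-0.012,0],"twist":0},{"offset":[0,-0.015,0],"twist":0},{"offset":[0,-0.018,0],"twist":0},{"offset":[0,-0.02,0],"twist":0},{"offset":[0,-0.02,0],"twist":0}])

```text
time: 7.25
eef_pos: [0.5157, 0.0701, 0.0911]
tcp_rot: [0.999, 0.046, 0.0, 0.001]
contact_force: [-1.7, -1.6, 4.8]
opening: 0.131
finger_force: 30.3
```

Gripped at 11 mm, and the catch is sliding freely. I'll continue in small steps to the stop.

Request:
step_arm(motion=[{"offset":[0,-0.001,0],"twist":0},{"offset":[0,-0.002,0],"twist":0},{"offset":[0,-0.003,0],"twist":0},{"offset":[0,-0.004,0],"twist":0},{"offset":[0,-0.004,0],"twist":0}])

```text
time: 7.75
eef_pos: [0.5153, 0.0739, 0.0911]
tcp_rot: [0.999, 0.046, 0.0, 0.001]
contact_force: [-0.9, -2.2, 5.3]
opening: 0.129
finger_force: 30.3
```

Request:
step_arm(motion=[{"offset":[0,-0.001,0],"twist":0},{"offset":[0,-0.002,0],"twist":0},{"offset":[0,-0.003,0],"twist":0},{"offset":[0,-0.003,0],"twist":0}])

```text
time: 8.15
eef_pos: [0.5152, 0.0747, 0.0911]
tcp_rot: [0.999, 0.047, 0.0, 0.004]
contact_force: [-1.4, -8.9, 5.3]
opening: 0.128
finger_force: 30.2
```

Request:
step_arm(motion=[{"offset":[0,-0.0005,0],"twist":0},{"offset":[0,-0.001,0],"twist":0},{"offset":[0,-0.001,0],"twist":0}])

```text
time: 8.45
eef_pos: [0.5153, 0.0748, 0.0911]
tcp_rot: [0.999, 0.047, 0.0, 0.004]
contact_force: [-0.8, -12.5, 4.9]
opening: 0.133
finger_force: 30.2
```

The catch moved 23.7 mm and is now hard against its stop with 12 N. I'm letting go and returning to the lid grip.

Request:
step_arm(motion=[{"offset":[0,0,0],"twist":0},{"offset":[0,0,0],"twist":0},{"offset":[0,0,0],"twist":0},{"offset":[0,0,0],"twist":0},{"offset":[0,0,-0.02],"twist":0},{"offset":[0,0,-0.045],"twist":0},{"offset":[0,0,-0.06],"twist":0},{"offset":[-0.015,0.02,-0.06],"twist":0},{"offset":[-0.035,0.05,-0.06],"twist":0},{"offset":[-0.05,0.073,-0.06],"twist":0},{"offset":[-0.056,0.081,-0.06],"twist":0},{"offset":[-0.056,0.081,-0.06],"twist":0}], gripper=0.055)

```text
time: 9.65
eef_pos: [0.4657, -0.0075, 0.1503]
tcp_rot: [0.999, 0.044, 0.0, -0.0]
contact_force: [0.5, 0.6, -0.1]
opening: 0.642
finger_force: 0.0
```

```bash
python3 - <<'E'
from h import *
w=ctrl.read_camera("wrist");cv2.imwrite("pics/w5.png",w)
s=ctrl.get_state();print(s['time'],s['eef_pos'],s['contact_force'],s['opening'])
E
```

```text
9.7 [ 0.46610845 -0.0069173   0.15040539] [ 0.27213353 -0.05460773 -0.59035934] 0.6459008915404889
```

View pics/w5.png

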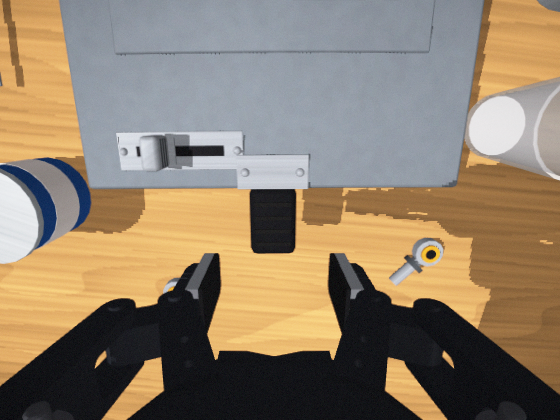

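The thumb piece is now at the far left end of its slot (152,150), and the grip (273,222) is centred between the jaws. I'm descending and gripping.

Request:
step_arm(motion=[{"offset":[0,0,0.02],"twist":0},{"offset":[0,0,0.045],"twist":0},{"offset":[0,0,0.07],"twist":0},{"offset":[0,0,0.085],"twist":0},{"offset":[0,0,0.093],"twist":0},{"offset":[0,0,0.093],"twist":0}])

```text
time: 10.3
eef_pos: [0.4656, -0.0061, 0.0562]
tcp_rot: [0.999, 0.046, -0.001, -0.0]
contact_force: [-0.2, -0.2, 0.3]
opening: 0.641
finger_force: 0.0
```

Request:
step_arm(motion=[{"offset":[0,0,0],"twist":0},{"offset":[0,0,0],"twist":0},{"offset":[0,0,0],"twist":0},{"offset":[0,0,0],"twist":0},{"offset":[0,0,0],"twist":0},{"offset":[0,0,0],"twist":0}], gripper=0.02, grip_force=40)

```text
time: 10.9
eef_pos: [0.467, -0.0065, 0.0585]
tcp_rot: [0.999, 0.045, 0.001, -0.0]
contact_force: [0.4, 5.2, 3.9]
opening: 0.391
finger_force: 40.9
```

```bash
python3 - <<'E'
import numpy as np
# grip rel hinge (case x,z): radius .24, 5 mm above hinge line when shut; grasp point x slightly outside
R=np.hypot(.238,.005);a0=np.arctan2(.005,.238)
for t in range(0,74,3):
    a=np.radians(t)+a0;print(t,round(R*(np.cos(a0)-np.cos(a)),4),round(-R*(np.sin(a)-np.sin(a0)),4))
E
```

```text
0 0.0 -0.0
3 0.0006 -0.0124
6 0.0018 -0.0249
9 0.0037 -0.0372
12 0.0062 -0.0494
15 0.0094 -0.0614
18 0.0132 -0.0733
21 0.0176 -0.085
24 0.0226 -0.0964
27 0.0282 -0.1075
30 0.0344 -0.1183
33 0.0411 -0.1288
36 0.0484 -0.1389
39 0.0562 -0.1487
42 0.0645 -0.158
45 0.0732 -0.1668
48 0.0825 -0.1752
51 0.0921 -0.1831
54 0.1022 -0.1905
57 0.1126 -0.1973
60 0.1233 -0.2036
63 0.1344 -0.2093
66 0.1458 -0.2145
69 0.1574 -0.219
72 0.1692 -0.2229
```

Gripped again. I'm lifting along the arc, to 18° first to check that the lid is free.

Request:
step_arm(motion=[{"offset":[0,0,-0.008],"twist":0},{"offset":[0.0006,0,-0.0145],"twist":0},{"offset":[0.001,0,-0.02],"twist":0},{"offset":[0.0018,0,-0.027],"twist":0},{"offset":[0.0037,0,-0.039],"twist":0},{"offset":[0.0062,0,-0.0515],"twist":0},{"offset":[0.0094,0,-0.0635],"twist":0},{"offset":[0.0132,0,-0.0755],"twist":0},{"offset":[0.0132,0,-0.0755],"twist":0}])

```text
time: 11.8
eef_pos: [0.4794, -0.0053, 0.1333]
tcp_rot: [0.999, 0.045, 0.0, -0.001]
contact_force: [2.9, 4.7, -4.7]
opening: 0.392
finger_force: 40.6
```

The lid is free and lifts at about 5 N. Continuing to 45°.

Request:
step_arm(motion=[{"offset":[0.0044,0,-0.0117],"twist":0},{"offset":[0.0094,0,-0.0231],"twist":0},{"offset":[0.015,0,-0.0342],"twist":0},{"offset":[0.0212,0,-0.045],"twist":0},{"offset":[0.0279,0,-0.0555],"twist":0},{"offset":[0.0352,0,-0.0656],"twist":0},{"offset":[0.043,0,-0.0754],"twist":0},{"offset":[0.0513,0,-0.0847],"twist":0},{"offset":[0.06,0,-0.0935],"twist":0},{"offset":[0.06,0,-0.0935],"twist":0}])

```text
time: 12.8
eef_pos: [0.5401, 0.0004, 0.2278]
tcp_rot: [0.999, 0.045, 0.001, -0.001]
contact_force: [-0.4, 6.0, -4.3]
opening: 0.393
finger_force: 43.6
```

Request:
step_arm(motion=[{"offset":[0.0093,0,-0.0084],"twist":0},{"offset":[0.0189,0,-0.0163],"twist":0},{"offset":[0.029,0,-0.0237],"twist":0},{"offset":[0.0394,0,-0.0305],"twist":0},{"offset":[0.0501,0,-0.0368],"twist":0},{"offset":[0.0612,0,-0.0425],"twist":0},{"offset":[0.0726,0,-0.0477],"twist":0},{"offset":[0.0784,0,-0.05],"twist":0},{"offset":[0.0784,0,-0.05],"twist":0},{"offset":[0.0784,0,-0.05],"twist":0}])

```text
time: 13.8
eef_pos: [0.6173, 0.0077, 0.2767]
tcp_rot: [0.999, 0.046, -0.0, -0.001]
contact_force: [-1.2, 5.4, -4.8]
opening: 0.392
finger_force: 47.4
```

```bash
python3 - <<'E'
from h import *
a=ctrl.read_camera("side");c=ctrl.calibration("side");s=ctrl.get_state();T=np.array(s['eef_pos'])
print(s['time'],T,s['contact_force'],s['opening'],s['finger_force'])
ux=np.array([.9957,.0924]);h=np.array([.7037,.0149])
d=(h-T[:2])@ux;z=T[2]+.0105-.062;print("angle",np.degrees(np.arctan2(z,d))-1.2,np.hypot(d,z))
u,v=map(int,proj(c,(.6,0,.15)))
cv2.imwrite("pics/side2.png",cv2.resize(a[v-110:v+110,u-130:u+130],None,fx=2.7,fy=2.7,interpolation=2))
E
```

```text
13.85 [0.61723078 0.00771775 0.27674835] [-0.45253815  5.53675663 -4.55508484] 0.3887178774154345 47.42552161216736
angle 67.73433896343168 0.2413799840030797
```

View pics/side2.png

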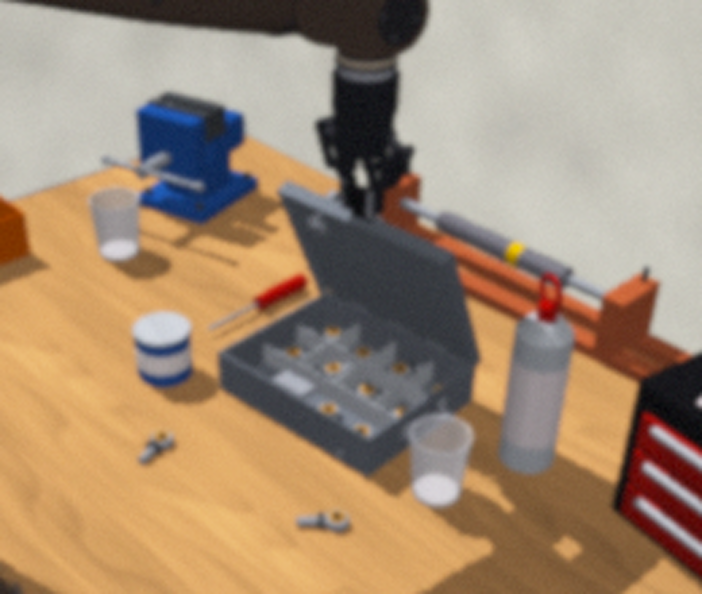

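The picture shows the lid standing open at about 67°, with the gripper still on the grip (350,195). The tin, cup, rod ends, screwdriver and can are where they were. Handing in.

```bash
python3 -c "
from plant import ctrl
print(ctrl.sign_off())"
```

```text
the job is handed in; nothing more can be done
None
```

The tug showed the catch had caught, so I let go, slid it fully across to its stop, and raised the lid by its grip to about 67°; the arm is still holding it there, and the other things on the bench were left alone.

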